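Hold the release stamp ready over its box

ROBOT

A 7-joint arm with a two-finger parallel gripper is mounted at the origin on a cart in front of the work surface, level with it; the furniture and walls round the work are solid. World frame = base frame: x ahead of the robot, y to its left, z up, the work surface at z = 0. Lengths are in m, angles in rad, forces in N, time in s.
With the tool pointing down it reaches from about 0.425 to 0.925 m from the base axis. Payload 6.8 kg.
Tool frame: the origin (TCP) lies midway between the tips of the shut fingers; the grasp point (between the pads) lies 19 mm behind it; x points along the fingers, y is the direction in which the jaws open and shut, and the axes are right-handed (so a half turn about x gives the same grasp; the last joint's range is limited). The gripper opens to 85 mm and grips with 20 to 120 N. Pads are 22 mm wide; open, the fingers measure 114 mm over their backs; the gripper's body (76 mm by 85 mm) begins 54 mm behind the grasp point. The pads swing forward as they close: fully open they stand 13 mm farther back than shut.
Start: joints at [1.157, 0.477, 0.022, 1.555, -0.011, 1.109, -0.083], TCP at [0.203, -0.644, 0.231] pointing down, gripper open.
Joint ranges: [-2.96, 2.96], [-0.34, 2.1], [-1.41, 1.46], [0.24, 2.44], [-1.37, 4.51], [0.17, 1.92], [-2.96, 2.96]. Speed limits (rad/s): [2.39, 2.39, 3.14, 3.14, 3.14, 3.14, 3.14].

INTERFACE

Orientations are given as a rotation vector (axis times angle).
In Python, from bench import r gives the robot as it stands.
- The arm moves only by the tool carry_out, never from a script. Its argument "targets" is one flat list of numbers, 7 for each row, row after row: the finger opening in m, from 0 to 0.0854, then the shift along the tool's x, y, z in m, then the turn, a rotation vector about the tool's x, y, z in units of 5 degrees (1.0 is 5 degrees). A call has 1 to 12 rows; each row is the pose to reach, as a shift and turn from the pose measured when the call began, along the tool's axes at that moment; what a row does not reach only later rows make up. A row lasts 1/8 s, in which the tool goes at most 62.5 mm and 10.7 degrees, less where a joint would pass 70% of its speed; a pose out of reach is approached as far as the arm can. A call with a gripper value outside its range is refused whole. The fingers move at their own pace and stop on an object; "squeeze" is the grip in N (left out, the last holds). Time passes only in rows, so rows that repeat a pose let the fingers close. It gives the time, the measured TCP pose, the force and the opening at its end, in the units of the state.
- r.get_obs(): the state, without advancing time (a new reading comes with each control period).
- r.grab_frame(name): name is "scene" or "top" or "wrist"; returns the picture (384x512x3 uint8, blue, green, red); there is no depth.
- r.camera_info(name): a dict with "fx", "fy", "cx", "cy" (pixels), "xyz" and "orientation" of the camera in the world. Camera axes: x right, y up, looking along -z (the intrinsics and any distortion apply to the point x, -y, -z); pixel columns grow to the right and rows downward; lengths in m; the calibration is good to about 2 mm. The wrist camera is an equidistant fisheye: a pixel r from the principal point sees the ray r / f radians off the axis. A picture is of the moment at which its call begins: read the wrist's pose just before it. camera_info takes no time and is no camera call; for the wrist camera it gives the pose at the moment of the call.
- r.hand_in(): hands the job in, once; it reports no verdict.
The state is a dict: "clock": time; "joints": joint angles; "qvel": joint speeds; "tau": joint torques, N m; "tcp_pos": TCP position; "orientation": TCP orientation; "contact_force": force on the tool from outside, world axes, zero at the start; "moment": the same for the moment, N m; "grip_width": finger opening in m.
Only numpy, scipy, OpenCV 4.12 (cv2) and the standard library are available. Lean on these libraries where they do the work, as an engineer would, in place of code of your own. Each camera call takes 0.05 s, during which the arm holds its last target. There are 200 camera calls.

TASK

Pick up the wooden-handled stamp, lift it higher than the tallest pack and carry it over the row of packs to the slip board. Stop with the stamp hovering level about a centimetre above the outlined empty box on the paper slip, centred over the box and square with it (either way round), and finish there still holding it, waiting for the pharmacist's word. The stamp must never touch the slip board, and everything else must be left standing where it is.

Things in the scene. Friction and masses are not known exactly. Their poses are not given: they have to be found in the camera images.
- stamp: wooden rubber stamp, standing on its rubber face. Base block 22 mm (its x) by 52 mm (its y) by 14 mm high, on it a round wooden handle up to 24 mm across; 69 mm tall in all, about 35 g. Grasp the handle round its knob, 45 to 60 mm above the underside. Origin: centre of the underside, z up. It starts left of the row of packs.
- slip_board: small fixed aluminium board lying on the worktop right of the row of packs, 110 mm (its x) by 90 mm (its y), with a white paper slip whose face is 9 mm above the worktop; steel spring clip along its far (+x) edge, up to 17 mm above the worktop. The near part of the slip carries the outlined empty box, the part towards the clip three thin ruled lines. Origin: centre of its underside, z up.
- stamp_box (a point): centre of the outlined empty box on the slip, on the paper's face (15 mm from the board's centre towards its -x, near edge; 9 mm above the worktop). The box measures 40 mm along x by 72 mm along y, axes as the board's, z up. The stamp's 52 mm side goes along its y.
- pack_tall: upright white carton with an orange band, 42 x 62 mm, 85 mm tall, the tallest of the row of three packs that stands from front to back across the worktop, between stamp and slip board. Loose. Origin: centre of the underside.
- pack_short: upright white carton with red stripes, 47 x 61 mm, 76 mm tall, in the same row. Loose. Origin: centre of the underside.
- jar: round tablet jar with white screw cap, 47 mm across, 76 mm tall, in the same row. Loose. Origin: centre of the underside. Behind the row stands the fixed grey lockbox: 170 mm tall, front face at x = 0.545, y from 0 to 0.24, key out to x = 0.51 at y = 0.04, 85 mm up. Keep a wide gripper clear of it, say by closing left to right.
- ink_pad: flat dark closed ink pad tin, 84 x 114 x 16 mm, left of the stamp. Loose, a bystander. Origin: centre of the underside. Behind it stands the fixed grey drawer cabinet: 200 mm tall, front face at x = 0.54, y from 0.40 to 0.68, the left middle drawer out to x = 0.50.
- vial_purple_26: small glass vial with purple cap, 26 mm across, 57 mm tall, behind the slip board at the right, a bystander. Origin: centre of the underside.
- vial_purple_27: the like vial, 60 mm to the left of it, a bystander. Origin: centre of the underside.
Mind the look-alikes: they are no part of the job. Several things have the shape of the stamp; the one meant has the colours described above.

How it is judged:
By the outcome, as a careful person would: the job done as asked, in the order asked, and still so for the second after the job is handed in, while the arm keeps its last pose, push and grip.
It also fails if it takes over 35 s, if anything falls off the work surface, if the arm or the gripper's body presses on something with over 40 N, if the wrist force passes 120 N, or if a joint passes its speed limit or range.

## Working session

There is one attempt and no reset: what is moved stays moved. The work goes in short steps, Python scripts to look and compute and a tool call to move; the robot and the scene stay as the last step left them, time stands still between calls to the robot, and variables do not carry over. Pictures are saved under pics/ and viewed, about 8 in all and at most 12, crops included, and the job is handed in when it is done.

Besides the shell and the picture viewer there is one more tool, called after "Emit:" as name(argument=value, ...), one argument or row to a line, values as JSON. carry_out: Moves the arm, as the interface text tells. Its arguments: {"type":"object","properties":{"targets":{"type":"array","items":{"type":"number"}},"squeeze":{"type":"number"}},"required":["targets"]}

```bash
ls; mkdir -p pics
python3 - <<'E'
from bench import r
import cv2
print(r.get_obs())
for n in("scene","top"):
    print(n,r.camera_info(n)); cv2.imwrite(f"pics/{n}0.png",r.grab_frame(n))
print(r.camera_info("wrist"))
a=cv2.imread("pics/scene0.png");b=cv2.imread("pics/top0.png")
E
```

```text
pics
{'clock': 0.0, 'joints': array([ 1.15692913,  0.47781391,  0.02237605,  1.55646373, -0.01148024,
        1.10929375, -0.0831121 ]), 'qvel': array([ 0.00078503, -0.00104181, -0.00137113, -0.00026081,  0.00010683,
        0.00096121, -0.00049599]), 'tau': array([ 5.14576386e-04, -5.96445072e+01,  1.60792798e+00, -2.81198877e+01,
        1.24654241e-02,  9.37950157e-03,  1.05712346e-07]), 'tcp_pos': array([ 0.20297029, -0.64313519,  0.23031199]), 'orientation': array([ 2.05697829,  0.31887669, -2.0579172 ]), 'contact_force': array([-0.82051701, -0.07089977, -0.05509316]), 'moment': array([-0.00150771,  0.02680196, -0.06063794]), 'grip_width': 0.0848907406117907}
scene {'fx': 350.351982927775, 'fy': 350.351982927775, 'cx': 261.58076327072274, 'cy': 191.99339791317277, 'xyz': array([-0.09062892,  0.53289294,  0.56900686]), 'orientation': array([ 0.54586018, -0.92151045, -1.94349825])}
top {'fx': 464.0830908175035, 'fy': 464.0830908175035, 'cx': 247.5698121975313, 'cy': 190.86842199299736, 'xyz': array([0.41953134, 0.19878917, 1.18056157]), 'orientation': array([ 0.03959143, -0.03949956, -1.5534862 ])}
{'fx': 297.3186396354542, 'fy': 297.3186396354542, 'cx': 256.706542654801, 'cy': 195.3619234562346, 'xyz': array([ 0.26871187, -0.6223002 ,  0.37269004]), 'orientation': array([-0.23657891,  0.17409584, -1.25570443])}
```

View pics/top0.png

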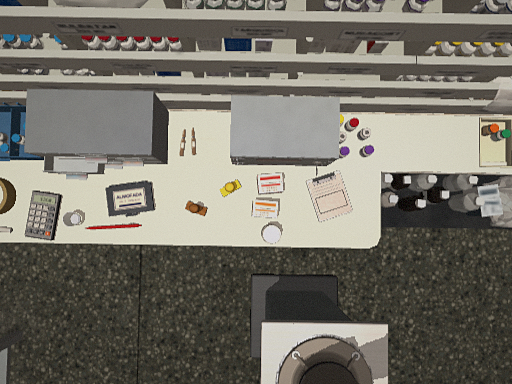

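View pics/scene0.png

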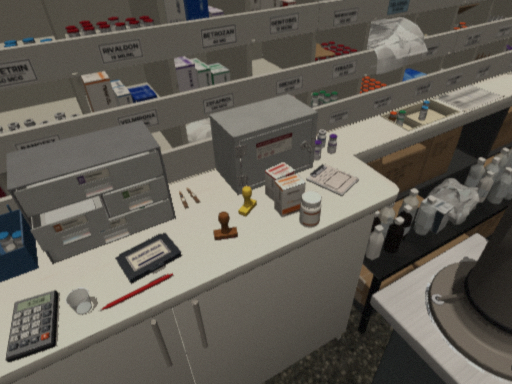

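The top view shows the stamp candidates: a brown wooden one at (196,208), a yellow one at (231,187), and two slim brown items at (183,142) and (193,142). In the scene view, brown is at (225,226) and yellow at (247,200). I choose the brown one. Next comes one close crop, plus measurement.

```bash
cat > h.py <<'E'
import numpy as np, cv2
from scipy.spatial.transform import Rotation as R
def ray(ci,uv,fish=False):
    uv=np.atleast_2d(np.float64(uv)); x=(uv[:,0]-ci["cx"])/ci["fx"]; y=(uv[:,1]-ci["cy"])/ci["fy"]
    if fish:
        t=np.hypot(x,y); s=np.sinc(t/np.pi); d=np.c_[x*s,-y*s,-np.cos(t)]
    else: d=np.c_[x,-y,-np.ones(len(x))]
    return R.from_rotvec(ci["orientation"]).apply(d)
def plane(ci,uv,z,fish=False):
    d=ray(ci,uv,fish); o=np.array(ci["xyz"]); return o+d*((z-o[2])/d[:,2])[:,None]
def blobs(img,lo,hi,amin=20):
    m=cv2.inRange(cv2.cvtColor(img,cv2.COLOR_BGR2HSV),np.array(lo),np.array(hi))
    c,_=cv2.findContours(m,cv2.RETR_EXTERNAL,cv2.CHAIN_APPROX_NONE)
    return [k[:,0,:] for k in sorted(c,key=cv2.contourArea,reverse=True) if cv2.contourArea(k)>=amin]
def rect(p):
    (c,s,a)=cv2.minAreaRect(np.float32(p[:,:2])); return np.round(c,4),np.round(s,4),round(a,1)
E
python3 - <<'E'
from bench import r
from h import *
a=cv2.imread("pics/top0.png");ci=r.camera_info("top")
s=a[160:250,160:370]
cv2.imwrite("pics/crop1.png",cv2.resize(s,None,fx=3.8,fy=3.8,interpolation=cv2.INTER_CUBIC))
for n,lo,hi,z in(("brown",(3,110,30),(17,255,200),.014),("slip",(0,12,150),(15,60,255),.009)):
    for k in blobs(a,lo,hi,25):
        if 160<k[:,0].mean()<370 and 160<k[:,1].mean()<250: print(n,k.mean(0),cv2.contourArea(k),rect(plane(ci,k,z)))
for n,uv,z in(("yellow",(231,187),.03),("short",(271,183),.076),("tall",(265,208),.085),("jar",(272,233),.076),("stampknob",(192,207),.069),("clip",(325,177),.015),("boardcorners",[(306,178),(340,171),(354,212),(321,221)],.006)): print(n,plane(ci,uv,z).round(3).tolist())
E
```

```text
brown [195.9 208.4] 144.0 (array([0.4318, 0.3292]), array([0.0514, 0.0228]), 69.2)
slip [328.53184713 197.2611465 ] 741.0 (array([ 0.4683, -0.007 ]), array([0.104 , 0.0885]), 17.5)
yellow [[0.487, 0.241, 0.03]]
short [[0.495, 0.144, 0.076]]
tall [[0.435, 0.158, 0.085]]
jar [[0.376, 0.14, 0.076]]
stampknob [[0.435, 0.332, 0.069]]
clip [[0.517, 0.005, 0.015]]
boardcorners [[0.514, 0.052, 0.006], [0.533, -0.035, 0.006], [0.43, -0.071, 0.006], [0.406, 0.013, 0.006]]
```

View pics/crop1.png

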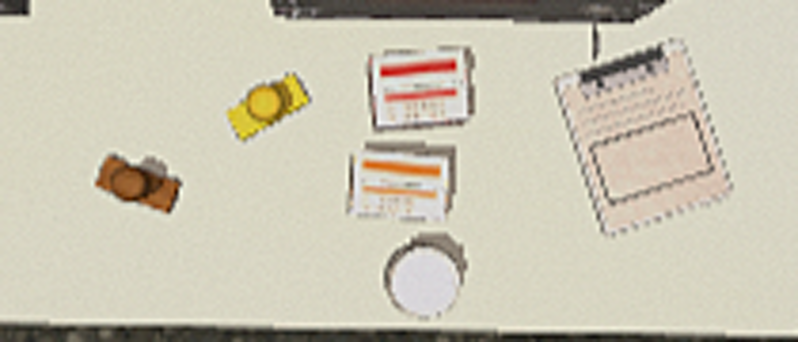

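The crop confirms the choice. The brown wooden stamp is at crop (130,183), and its base fits 51.4 x 22.8 mm, matching 52 x 22. The yellow look-alike is at (265,102). The board is at (645,135) with its clip at the top, and the outlined box is at crop (653,158). Next I plan the approach.

```bash
cat >> h.py <<'E'
def tool(yaw_deg):  # tool x down, tool y at yaw_deg in world
    y=np.array([np.cos(np.radians(yaw_deg)),np.sin(np.radians(yaw_deg)),0]); x=np.array([0,0,-1.])
    return R.from_matrix(np.c_[x,y,np.cross(x,y)])
def rows(o,wps):
    R0=R.from_rotvec(o["orientation"])
    for g,p,yaw in wps:
        print(np.r_[g,R0.inv().apply(np.array(p)-o["tcp_pos"]).round(3),((R0.inv()*tool(yaw)).as_rotvec(degrees=True)/5).round(2)].tolist())
E
python3 - <<'E'
from bench import r
from h import *
o=r.get_obs(); M=R.from_rotvec(o["orientation"]).as_matrix(); print(M.round(3)); y0=np.degrees(np.arctan2(M[1,1],M[0,1])); print(y0)
ci=r.camera_info("top"); print("box",plane(ci,(331.8,201.6),.009))
a0,a1=np.radians(-72.5),np.radians(37.3)
for goal in (69,-111):
    n=22; t=np.arange(1,n+1)/n; print(goal,"rot/row",(goal-y0)/n)
    W=[]
    for s in t:
        a=a0+(a1-a0)*s; rad=.675+(.525-.675)*s
        W.append((.06,(rad*np.cos(a),rad*np.sin(a),.24),y0+(goal-y0)*s))
    rows(o,W[:12])
E
```

```text
[[-0.001  0.301 -0.954]
 [ 0.002 -0.954 -0.301]
 [-1.    -0.002  0.   ]]
-72.47935983443546
box [[ 0.45518516 -0.0137427   0.009     ]]
69 rot/row 6.430879992474339
[0.06, -0.01, -0.009, -0.058, -1.29, 0.0, 0.02]
[0.06, -0.01, -0.023, -0.114, -2.57, -0.0, 0.02]
[0.06, -0.01, -0.042, -0.169, -3.86, -0.0, 0.02]
[0.06, -0.01, -0.066, -0.221, -5.14, -0.0, 0.02]
[0.06, -0.009, -0.093, -0.27, -6.43, -0.0, 0.02]
[0.06, -0.009, -0.125, -0.316, -7.72, -0.01, 0.02]
[0.06, -0.009, -0.16, -0.359, -9.0, -0.01, 0.02]
[0.06, -0.009, -0.199, -0.398, -10.29, -0.01, 0.02]
[0.06, -0.009, -0.24, -0.433, -11.58, -0.01, 0.02]
[0.06, -0.009, -0.284, -0.464, -12.86, -0.01, 0.02]
[0.06, -0.009, -0.329, -0.491, -14.15, -0.01, 0.02]
[0.06, -0.009, -0.377, -0.513, -15.43, -0.01, 0.02]
-111 rot/row -1.750938189343843
[0.06, -0.01, -0.009, -0.058, 0.35, 0.0, 0.02]
[0.06, -0.01, -0.023, -0.114, 0.7, 0.0, 0.02]
[0.06, -0.01, -0.042, -0.169, 1.05, 0.0, 0.02]
[0.06, -0.01, -0.066, -0.221, 1.4, 0.0, 0.02]
[0.06, -0.009, -0.093, -0.27, 1.75, 0.0, 0.02]
[0.06, -0.009, -0.125, -0.316, 2.1, 0.0, 0.02]
[0.06, -0.009, -0.16, -0.359, 2.45, 0.0, 0.02]
[0.06, -0.009, -0.199, -0.398, 2.8, 0.0, 0.02]
[0.06, -0.009, -0.24, -0.433, 3.15, 0.0, 0.02]
[0.06, -0.009, -0.284, -0.464, 3.5, 0.0, 0.02]
[0.06, -0.009, -0.329, -0.491, 3.85, 0.0, 0.02]
[0.06, -0.009, -0.377, -0.513, 4.2, 0.0, 0.02]
```

Emit:
carry_out(
  targets=[0.06, -0.01, -0.009, -0.058, -1.3, 0, 0, 0.06, -0.01, -0.023, -0.114, -2.6, 0, 0, 0.06, -0.01, -0.042, -0.169, -3.9, 0, 0, 0.06, -0.01, -0.066, -0.221, -5.1, 0, 0, 0.06, -0.01, -0.093, -0.27, -6.4, 0, 0, 0.06, -0.01, -0.125, -0.316, -7.7, 0, 0, 0.06, -0.01, -0.16, -0.359, -9.0, 0, 0, 0.06, -0.01, -0.199, -0.398, -10.3, 0, 0, 0.06, -0.01, -0.24, -0.433, -11.6, 0, 0, 0.06, -0.01, -0.284, -0.464, -12.9, 0, 0, 0.06, -0.01, -0.329, -0.491, -14.2, 0, 0, 0.06, -0.01, -0.377, -0.513, -15.4, 0, 0],
)

```text
clock: 1.6
tcp_pos: [0.5789, -0.1276, 0.2406]
orientation: [1.149, 1.249, -1.148]
contact_force: [-0.5, -0.9, -0.2]
grip_width: 0.0598
```

```bash
cat > /dev/null
python3 - <<'E'
from bench import r
from h import *
o=r.get_obs(); M=R.from_rotvec(o["orientation"]).as_matrix(); y0=np.degrees(np.arctan2(M[1,1],M[0,1])); p=o["tcp_pos"]
print(o["clock"],p,y0,o["joints"].round(2),o["contact_force"])
a0=np.arctan2(p[1],p[0]);r0=np.hypot(p[0],p[1]);G=np.array([.4318,.3292]);a1=np.arctan2(G[1],G[0]);r1=np.hypot(*G);n=11
rows(o,[(.06,((r0+(r1-r0)*s)*np.cos(a0+(a1-a0)*s),(r0+(r1-r0)*s)*np.sin(a0+(a1-a0)*s),.24-.09*max(0,s-.5)*2),y0+(69.5-y0)*s) for s in np.arange(1,n+1)/n])
E
```

```text
1.6 [ 0.57886108 -0.12755054  0.24059517] 4.722430638017667 [ 0.47  0.37 -0.46  1.72  0.18  1.09  0.04] [-0.49349116 -0.94383759 -0.24853987]
[0.06, 0.001, 0.008, -0.046, -1.18, -0.02, 0.01]
[0.06, 0.001, 0.011, -0.092, -2.36, -0.02, 0.01]
[0.06, 0.001, 0.012, -0.139, -3.53, -0.02, 0.01]
[0.06, 0.001, 0.008, -0.184, -4.71, -0.02, 0.01]
[0.06, 0.001, 0.001, -0.229, -5.89, -0.02, 0.0]
[0.06, 0.009, -0.009, -0.273, -7.07, -0.02, 0.0]
[0.06, 0.026, -0.023, -0.315, -8.24, -0.02, 0.0]
[0.06, 0.042, -0.04, -0.356, -9.42, -0.02, 0.0]
[0.06, 0.059, -0.06, -0.395, -10.6, -0.02, 0.0]
[0.06, 0.075, -0.083, -0.432, -11.78, -0.02, -0.0]
[0.06, 0.092, -0.109, -0.467, -12.96, -0.02, -0.0]
```

Emit:
carry_out(
  targets=[0.06, 0, 0.008, -0.046, -1.2, 0, 0, 0.06, 0, 0.011, -0.092, -2.4, 0, 0, 0.06, 0, 0.012, -0.139, -3.5, 0, 0, 0.06, 0, 0.008, -0.184, -4.7, 0, 0, 0.06, 0, 0.001, -0.229, -5.9, 0, 0, 0.06, 0, -0.009, -0.273, -7.1, 0, 0, 0.06, 0.01, -0.023, -0.315, -8.2, 0, 0, 0.06, 0.03, -0.04, -0.356, -9.4, 0, 0, 0.06, 0.05, -0.06, -0.395, -10.6, 0, 0, 0.06, 0.075, -0.083, -0.432, -11.8, 0, 0, 0.06, 0.092, -0.109, -0.467, -13.0, 0, 0, 0.06, 0.092, -0.109, -0.467, -13.0, 0, 0],
)

```text
clock: 3.1
tcp_pos: [0.4278, 0.3314, 0.1483]
orientation: [0.273, 1.558, -0.271]
contact_force: [0.4, -0.4, 0.2]
grip_width: 0.0598
```

Run:
```python
from bench import r
from h import *
ci=r.camera_info("wrist"); a=r.grab_frame("wrist"); cv2.imwrite("pics/w1.png",a); o=r.get_obs()
M=R.from_rotvec(o["orientation"]).as_matrix(); y0=np.degrees(np.arctan2(M[1,1],M[0,1]))
print(o["clock"],o["tcp_pos"],y0,o["joints"].round(2))
print(ci["xyz"])
for k in blobs(a,(3,110,30),(17,255,200),100): print(k.mean(0),cv2.contourArea(k),rect(plane(ci,k,.014,True)))
```

```text
3.15 [0.4300562  0.32985442 0.1488273 ] 69.90666970908724 [-0.14  0.48 -0.8   1.91  0.42  0.93  0.08]
[0.3634905  0.35490132 0.29089561]
[255.41176471 194.1372549 ] 1424.5 (array([0.439 , 0.3264]), array([0.0496, 0.0395]), 70.2)
[  4.78431373 316.90196078] 160.5 (array([ 0.4896, -0.1519]), array([0.0342, 0.0575]), 0.1)
[ 79.54 284.42] 121.0 (array([0.4714, 0.0791]), array([0.0438, 0.0101]), 86.5)
```

View pics/w1.png

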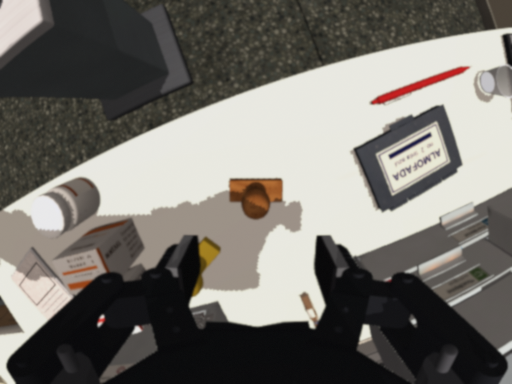

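The wrist view shows the stamp's base at (230–282, 178–203) and its knob at (256,200), centred between the open fingers. Cast the points.

Run:
```python
from bench import r
from h import *
ci=r.camera_info("wrist"); o=r.get_obs()
A=plane(ci,[(230,178.5),(282,178.5)],.014,True); d=A[1]-A[0]; print("edge",A.round(4),np.linalg.norm(d),np.degrees(np.arctan2(d[1],d[0])))
n=np.array([-d[1],d[0],0])/np.linalg.norm(d); n*=np.sign(n[0]); c=A.mean(0)+.011*n; print("centre",c)
print("knob",plane(ci,(256,201),.055,True))
for z in(.15,.1,.034): rows(o,[(.06,(*c[:2],z),69.6)])
```

```text
edge [[0.4142 0.3087 0.014 ]
 [0.4313 0.3555 0.014 ]] 0.04976450036663216 69.9471276945736
centre [0.43307392 0.32832381 0.014     ]
knob [[0.43227008 0.32872269 0.055     ]]
[0.06, -0.001, -0.0, 0.003, 0.06, -0.03, -0.0]
[0.06, 0.049, -0.0, 0.004, 0.06, -0.03, -0.0]
[0.06, 0.115, -0.0, 0.004, 0.06, -0.03, -0.0]
```

Emit:
carry_out(
  targets=[0.06, 0.03, 0, 0.003, 0, 0, 0, 0.06, 0.06, 0, 0.003, 0, 0, 0, 0.06, 0.09, 0, 0.003, 0, 0, 0, 0.06, 0.108, 0, 0.003, 0, 0, 0, 0.06, 0.117, 0, 0.003, 0, 0, 0, 0.06, 0.117, 0, 0.003, 0, 0, 0, 0.0, 0.117, 0, 0.003, 0, 0, 0, 0.0, 0.117, 0, 0.003, 0, 0, 0, 0.0, 0.117, 0, 0.003, 0, 0, 0, 0.0, 0.117, 0, 0.003, 0, 0, 0],
  squeeze=40,
)

```text
clock: 4.4
tcp_pos: [0.433, 0.3292, 0.0326]
orientation: [0.276, 1.555, -0.274]
contact_force: [-0.6, -2.3, 6.2]
grip_width: 0.0223
```

Run:
```python
from bench import r
from h import *
cv2.imwrite("pics/w2.png",r.grab_frame("wrist")); o=r.get_obs(); M=R.from_rotvec(o["orientation"]).as_matrix(); 
print(o["clock"],o["tcp_pos"],np.degrees(np.arctan2(M[1,1],M[0,1])),o["grip_width"],o["contact_force"],M.round(3))
p=o["tcp_pos"];rows(o,[(0,(p[0],p[1],z),69.9) for z in(.06,.1,.14,.17)])
```

```text
4.45 [0.4330247  0.32917942 0.03257452] 69.89594702943863 0.02189610343780436 [-0.04991861 -1.49001117  4.90710087] [[-0.002  0.344  0.939]
 [ 0.001  0.939 -0.344]
 [-1.     0.001 -0.002]]
[0.0, -0.027, 0.0, -0.0, -0.0, -0.02, -0.01]
[0.0, -0.067, 0.0, -0.0, -0.0, -0.02, -0.01]
[0.0, -0.107, 0.0, -0.0, -0.0, -0.02, -0.01]
[0.0, -0.137, 0.0, -0.0, -0.0, -0.02, -0.01]
```

View pics/w2.png

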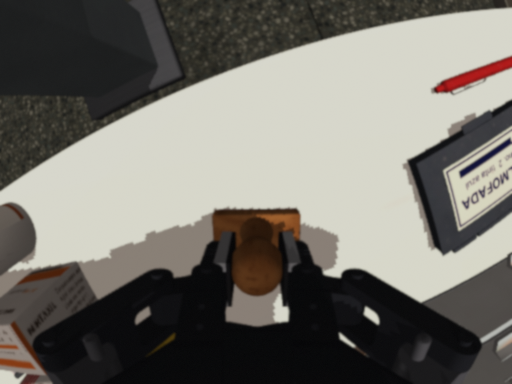

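The fingers hold the knob between (225–295, 240–290), base square below with its edge at row 212; opening 22 mm. Next: lift.

Emit:
carry_out(
  targets=[0.0, -0.01, 0, 0, 0, 0, 0, 0.0, -0.03, 0, 0, 0, 0, 0, 0.0, -0.06, 0, 0, 0, 0, 0, 0.0, -0.09, 0, 0, 0, 0, 0, 0.0, -0.12, 0, 0, 0, 0, 0, 0.0, -0.137, 0, 0, 0, 0, 0, 0.0, -0.137, 0, 0, 0, 0, 0],
)

```text
clock: 5.32
tcp_pos: [0.4338, 0.3294, 0.171]
orientation: [0.278, 1.553, -0.273]
contact_force: [0.1, -0.1, -0.2]
grip_width: 0.0225
```

Run:
```python
from bench import r
from h import *
ci=r.camera_info("wrist");a=r.grab_frame("wrist");cv2.imwrite("pics/w3.png",a); cv2.imwrite("pics/s3.png",r.grab_frame("scene"));o=r.get_obs(); M=R.from_rotvec(o["orientation"]).as_matrix(); y0=np.degrees(np.arctan2(M[1,1],M[0,1]))
p=o["tcp_pos"];print(o["clock"],p,y0,o["grip_width"],o["contact_force"],o["joints"].round(2))
s=cv2.imread("pics/s3.png")[90:270,150:390]; cv2.imwrite("pics/m3.png",np.hstack([cv2.resize(s,(400,300)),a[150:330,140:380].repeat(1,0) if 0 else cv2.resize(a[150:330,140:380],(400,300))]))
# measure stamp top of base edge in wrist
for k in blobs(a,(3,110,30),(17,255,220),100): print(k.mean(0),cv2.contourArea(k),k.min(0),k.max(0))
G=np.array([.4552,-.0137]);yg=108
q0=np.array([np.arctan2(p[1],p[0]),np.hypot(p[0],p[1]),p[2],y0]); q1=np.array([np.arctan2(G[1],G[0]),np.hypot(*G),.165,yg])
rows(o,[(0,(q[1]*np.cos(q[0]),q[1]*np.sin(q[0]),q[2]),q[3]) for q in [q0+(q1-q0)*i/10 for i in range(1,11)]])
```

```text
5.425 [0.43296625 0.3284099  0.16895075] 69.88727309419316 0.022156280673220244 [ 0.43761071 -0.2796745  -1.24474535] [-0.12  0.45 -0.82  1.89  0.4   0.97  0.1 ]
[256.         241.54954955] 4625.5 [212 209] [299 294]
[  8.66101695 310.59322034] 248.5 [  0 301] [ 21 318]
[ 95.76623377 266.74025974] 183.5 [ 78 261] [114 272]
[0.0, 0.0, -0.028, 0.025, -0.76, -0.03, 0.0]
[0.0, 0.001, -0.057, 0.048, -1.52, -0.03, 0.0]
[0.0, 0.001, -0.088, 0.068, -2.29, -0.03, -0.0]
[0.0, 0.001, -0.119, 0.086, -3.05, -0.03, -0.0]
[0.0, 0.002, -0.151, 0.101, -3.81, -0.03, -0.0]
[0.0, 0.002, -0.183, 0.113, -4.57, -0.03, -0.0]
[0.0, 0.003, -0.216, 0.123, -5.34, -0.03, -0.0]
[0.0, 0.003, -0.249, 0.131, -6.1, -0.03, -0.01]
[0.0, 0.003, -0.281, 0.136, -6.86, -0.03, -0.01]
[0.0, 0.004, -0.314, 0.139, -7.62, -0.03, -0.01]
```

View pics/m3.png

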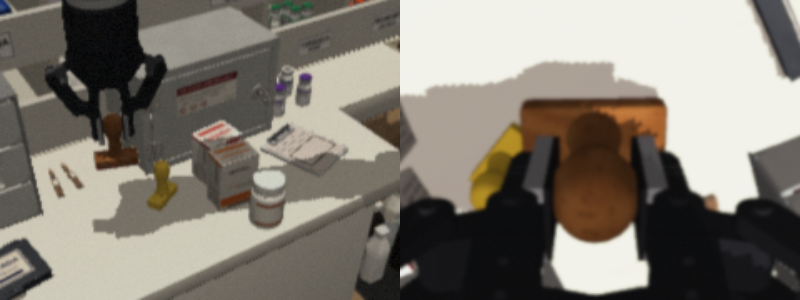

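The stamp hangs level between the fingers (left pane at (115,145)), clear of the worktop with the underside at about 0.136 m. Its base edge in the wrist view is unchanged. Next: carry it over the row.

Emit:
carry_out(
  targets=[0.0, 0, -0.028, 0.025, -0.8, 0, 0, 0.0, 0, -0.057, 0.048, -1.5, 0, 0, 0.0, 0, -0.088, 0.068, -2.3, 0, 0, 0.0, 0, -0.119, 0.086, -3.0, 0, 0, 0.0, 0, -0.151, 0.101, -3.8, 0, 0, 0.0, 0, -0.183, 0.113, -4.6, 0, 0, 0.0, 0, -0.216, 0.123, -5.3, 0, 0, 0.0, 0, -0.249, 0.131, -6.1, 0, 0, 0.0, 0, -0.281, 0.136, -6.9, 0, 0, 0.0, 0, -0.31, 0.139, -7.6, 0, 0, 0.0, 0, -0.314, 0.139, -7.6, 0, 0, 0.0, 0, -0.314, 0.139, -7.6, 0, 0],
)

```text
clock: 6.92
tcp_pos: [0.4552, -0.0138, 0.1682]
orientation: [-0.243, 1.56, 0.246]
contact_force: [-0.3, 0.1, -1.1]
grip_width: 0.022
```

Run:
```python
from bench import r
from h import *
ci=r.camera_info("wrist");a=r.grab_frame("wrist");cv2.imwrite("pics/w4.png",a); o=r.get_obs(); M=R.from_rotvec(o["orientation"]).as_matrix(); y0=np.degrees(np.arctan2(M[1,1],M[0,1]))
p=o["tcp_pos"];print(o["clock"],p,y0,o["grip_width"],o["contact_force"],o["joints"].round(2),M.round(3))
cv2.imwrite("pics/w4c.png",cv2.resize(a[100:325,106:406],(800,600),interpolation=cv2.INTER_CUBIC))
```

```text
6.975 [ 0.45550927 -0.01319786  0.16842921] 107.9078738216408 0.022112131199721167 [ 0.58405028 -0.06391515 -0.19554588] [ 0.73  0.34 -0.97  2.07  0.36  0.9   1.44] [[-0.003 -0.307  0.952]
 [ 0.002  0.952  0.307]
 [-1.     0.002 -0.002]]
```

View pics/w4c.png

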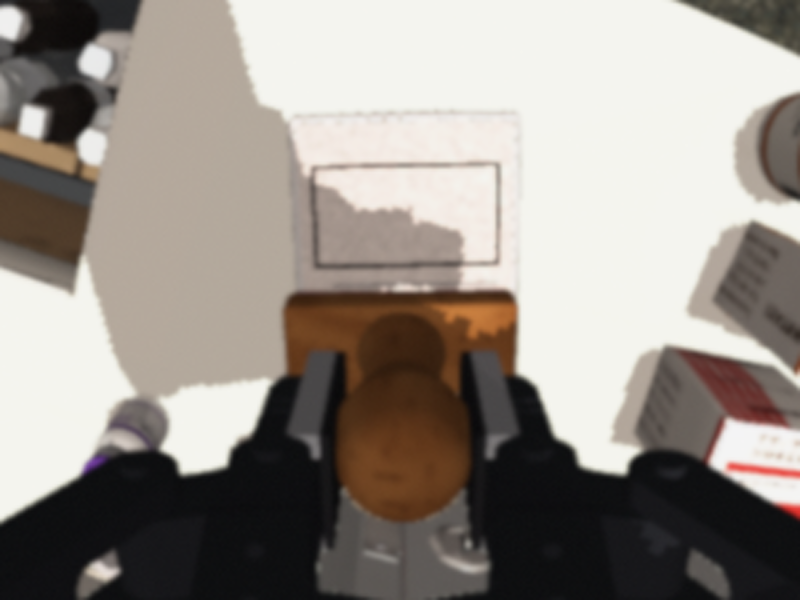

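The crop shows the box outline corners at (313,166), (498,163), (499,263), (315,268). The stamp's base edge runs (286..516, 295), almost parallel with the box. Cast both sets of points.

Run:
```python
from bench import r
from h import *
ci=r.camera_info("wrist"); o=r.get_obs(); p=o["tcp_pos"]; f=lambda c:(np.array(c)+.5)/(8/3)-.5+[106,100]
B=plane(ci,f([(313,166),(498,163),(499,263),(315,268)]),.009,True)[:,:2]
ang=lambda d:np.degrees(np.arctan2(d[1],d[0]))
print("box",B.mean(0),"len y",np.linalg.norm(B[1]-B[0]),np.linalg.norm(B[2]-B[3]),"x",np.linalg.norm(B[3]-B[0]),np.linalg.norm(B[2]-B[1]),"yaw",ang(B[1]-B[0]),ang(B[2]-B[3]),ang(B[3]-B[0]),ang(B[2]-B[1]))
S=plane(ci,f([(286,295),(516,295)]),p[2]-.0326+.014,True)[:,:2]; d=S[1]-S[0]; n=np.array([d[1],-d[0]])/np.linalg.norm(d)
c=S.mean(0)+.011*n
print("stamp",c,np.linalg.norm(d),ang(d),"tcp",p)
# full-resolution line fit of slip outline for yaw from top view
t=cv2.imread("pics/top0.png");ct=r.camera_info("top"); 
T=plane(ct,(np.array([(592,149),(703,115),(716,163),(613,204)])+.5)/3.8-.5+[160,160],.009)[:,:2]; print("top box",T.mean(0),ang(T[0]-T[1]),ang(T[3]-T[2]),np.linalg.norm(T[0]-T[1]))
```

```text
box [ 0.45514592 -0.0113631 ] len y 0.07151405990177444 0.07340467342445788 x 0.04112208294012447 0.04028399644037919 yaw 108.90258588765293 109.55496618775982 17.5125699271611 20.166138033000895
stamp [ 0.45225912 -0.01432948] 0.04961614331662261 107.93609480291599 tcp [ 0.45550927 -0.01319786  0.16842921]
top box [ 0.45637439 -0.01491824] 107.97096317277335 112.58987504543379 0.07740157857407438
```

Run:
```python
from bench import r
from h import *
ci=r.camera_info("wrist")
for n in("w2","w3","w4"):
    a=cv2.imread(f"pics/{n}.png"); m=cv2.inRange(cv2.cvtColor(a,cv2.COLOR_BGR2HSV),(3,110,30),(17,255,255))
    sub=[]
    for c in (222,235,275,292):
        col=cv2.cvtColor(a,cv2.COLOR_BGR2HSV)[200:225,c-2:c+3,1].astype(float).mean(1); i=np.argmax(np.diff(col)); lo,hi=np.median(col[:6]),np.max(col)
        h=(lo+hi)/2; k=np.argmax(col>h); sub.append(round(200+k-1+(h-col[k-1])/(col[k]-col[k-1]),2))
    row=m[216]>0; cols=np.where(row[190:320])[0]+190
    kn=m[255:310,225:290]; ks=np.where(kn.any(1))[0]
    print(n,"edge rows",sub,"cols at 216",cols.min(),cols.max(),"knob bottom row",255+ks.max())
    print(a[216,206:218].tolist()[::3])
p=r.get_obs()["tcp_pos"]
```

```text
w2 edge rows [np.float64(210.15), np.float64(209.98), np.float64(209.51), np.float64(209.27)] cols at 216 213 299 knob bottom row 294
[[121, 131, 140], [118, 127, 137], [61, 76, 97], [21, 44, 76]]
w3 edge rows [np.float64(210.05), np.float64(209.96), np.float64(209.23), np.float64(208.94)] cols at 216 213 299 knob bottom row 294
[[150, 161, 172], [148, 159, 170], [78, 97, 122], [28, 56, 96]]
w4 edge rows [np.float64(209.95), np.float64(209.63), np.float64(209.26), np.float64(209.2)] cols at 216 213 299 knob bottom row 295
[[156, 169, 179], [155, 168, 179], [81, 100, 126], [30, 60, 102]]
```

The base edge and knob pixels are the same in w2 (standing), w3 and w4, within 0.4 px. So the stamp has not slipped or tilted. Now go down to about 26 mm above the slip and look closely.

Run:
```python
from bench import r
from h import *
o=r.get_obs()
rows(o,[(0,(.457,-.012,z),109) for z in (.168,.13,.1,.08,.068)])
```

```text
[0.0, 0.0, 0.001, 0.002, -0.22, -0.02, -0.03]
[0.0, 0.038, 0.001, 0.002, -0.22, -0.02, -0.03]
[0.0, 0.068, 0.001, 0.002, -0.22, -0.02, -0.03]
[0.0, 0.088, 0.0, 0.002, -0.22, -0.02, -0.03]
[0.0, 0.1, 0.0, 0.002, -0.22, -0.02, -0.03]
```

Emit:
carry_out(
  targets=[0.0, 0.01, 0.001, 0.002, -0.22, 0, 0, 0.0, 0.038, 0.001, 0.002, -0.22, 0, 0, 0.0, 0.068, 0.001, 0.002, -0.22, 0, 0, 0.0, 0.088, 0.001, 0.002, -0.22, 0, 0, 0.0, 0.1, 0.001, 0.002, -0.22, 0, 0, 0.0, 0.1, 0.001, 0.002, -0.22, 0, 0, 0.0, 0.1, 0.001, 0.002, -0.22, 0, 0],
)

```text
clock: 7.85
tcp_pos: [0.4574, -0.0111, 0.069]
orientation: [-0.259, 1.556, 0.262]
contact_force: [-0.1, -0.7, -0.6]
grip_width: 0.0223
```

Run:
```python
from bench import r
from h import *
P=[]
for i in range(6):
    ci=r.camera_info("wrist");a=r.grab_frame("wrist"); o=r.get_obs(); M=R.from_rotvec(o["orientation"]).as_matrix(); P.append(np.r_[o["tcp_pos"],np.degrees(np.arctan2(M[1,1],M[0,1])),ci["xyz"]])
print(o["clock"],np.mean(P,0).round(4),np.std(P,0).round(4),o["grip_width"],o["contact_force"])
cv2.imwrite("pics/w5.png",a)
cv2.imwrite("pics/w5c.png",cv2.resize(a[130:280,156:356],(800,600),interpolation=cv2.INTER_CUBIC))
```

```text
8.15 [ 4.573000e-01 -1.150000e-02  6.900000e-02  1.090008e+02  3.922000e-01
 -3.370000e-02  2.114000e-01] [0.0001 0.0001 0.0001 0.0111 0.0001 0.0002 0.0001] 0.022135644540395148 [ 0.12847334  0.68067499 -1.57542572]
```

View pics/w5c.png

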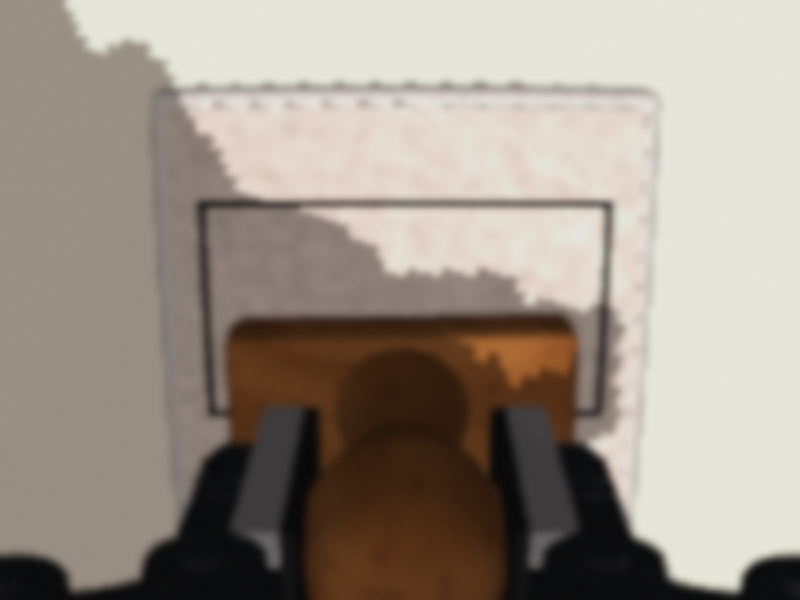

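The box outline corners are at crop (202,204), (609,205), (601,412), (213,412). The stamp base spans columns 228–576. A dark band at rows 319–335 looks like the near side face, so the edge seen first is the lower one. Test both readings against the known 52 mm width.

Run:
```python
from bench import r
from h import *
ci=r.camera_info("wrist"); o=r.get_obs(); p=o["tcp_pos"]; f=lambda c:(np.array(c)+.5)/4-.5+[156,130]
ang=lambda d:np.degrees(np.arctan2(d[1],d[0]))
M=R.from_rotvec(o["orientation"]).as_matrix()
loc=lambda X:(X-p)@M[:,1:]   # tool y,z coords
B=plane(ci,f([(202,204),(609,205),(601,412),(213,412)]),.009,True)
print("box",B.mean(0),loc(B.mean(0)),[np.linalg.norm(B[i]-B[j]).round(4) for i,j in((0,1),(3,2),(0,3),(1,2))],[ang(B[j]-B[i]).round(2) for i,j in((0,1),(3,2),(0,3),(1,2))])
bot=p[2]-.0326
for n,c,z in(("top",[(228,335),(576,335)],.014),("top319",[(228,319),(576,319)],.014),("bottom",[(238,319),(566,319)],0.)):
    S=plane(ci,f(c),bot+z,True); d=S[1]-S[0]; print(n,np.linalg.norm(d),ang(d),"centre tool yz",loc(S.mean(0))+[0,.011])
kn=plane(ci,f([(405,530)]),bot+.055,True); print("knob",loc(kn))
# brightness/saturation profile down the base at a column
a=cv2.imread("pics/w5.png"); h=cv2.cvtColor(a,cv2.COLOR_BGR2HSV); print(h[205:222,225].tolist()); print(h[222,208:218].tolist(), h[222,294:304].tolist())
```

```text
box [ 0.45435583 -0.01186635  0.009     ] [ 0.00060124 -0.00261961] [np.float64(0.0717), np.float64(0.0721), np.float64(0.0396), np.float64(0.0394)] [np.float64(108.88), np.float64(109.01), np.float64(19.13), np.float64(19.79)]
top 0.05021741284228305 109.02680282664285 centre tool yz [-6.75460293e-05 -1.54499183e-03]
top319 0.049997730178205864 109.02635432124205 centre tool yz [-6.79941822e-05 -3.98080608e-03]
bottom 0.051181417868586127 109.02635186946212 centre tool yz [-0.00010719  0.00070803]
knob [[ 0.0003959  -0.00335134]]
[[11, 39, 138], [11, 38, 136], [11, 39, 132], [9, 45, 118], [8, 64, 88], [10, 119, 60], [12, 175, 51], [13, 186, 52], [12, 183, 57], [12, 183, 67], [13, 186, 78], [12, 185, 84], [12, 187, 86], [12, 187, 86], [12, 187, 86], [12, 185, 87], [13, 183, 89]]
[[10, 35, 66], [11, 38, 93], [11, 43, 120], [10, 55, 120], [11, 90, 102], [12, 149, 91], [13, 177, 91], [13, 179, 94], [13, 181, 96], [13, 181, 96]] [[13, 187, 127], [13, 188, 130], [13, 188, 136], [12, 187, 127], [12, 180, 105], [11, 139, 92], [11, 72, 106], [10, 45, 131], [11, 40, 142], [11, 38, 140]]
```

The box measures 71.9 x 39.5 mm at yaw 109.0°, which agrees with the spec. Bottom-edge and top-edge readings put the stamp's centre at tool z +0.4 and −1.1 mm, and the box is at (y +0.6, z −2.6). So correct y by +0.7 mm and z by −2.2 mm, and go down 17 mm.

Emit:
carry_out(
  targets=[0.0, 0.004, 0.0007, -0.0022, 0, 0, 0, 0.0, 0.009, 0.0007, -0.0022, 0, 0, 0, 0.0, 0.014, 0.0007, -0.0022, 0, 0, 0, 0.0, 0.017, 0.0007, -0.0022, 0, 0, 0, 0.0, 0.017, 0.0007, -0.0022, 0, 0, 0, 0.0, 0.017, 0.0007, -0.0022, 0, 0, 0],
)

```text
clock: 8.9
tcp_pos: [0.4549, -0.0116, 0.0519]
orientation: [-0.259, 1.557, 0.261]
contact_force: [0.5, -0.6, -0.3]
grip_width: 0.0223
```

Run:
```python
from bench import r
from h import *
P=[]
for i in range(4):
    a=r.grab_frame("wrist"); o=r.get_obs(); M=R.from_rotvec(o["orientation"]).as_matrix(); P.append(np.r_[o["tcp_pos"],np.degrees(np.arctan2(M[1,1],M[0,1]))])
print(o["clock"],np.mean(P,0).round(4),o["grip_width"],o["contact_force"],M.round(3))
cv2.imwrite("pics/w6.png",a)
s=r.grab_frame("scene");t=r.grab_frame("top");cv2.imwrite("pics/s6.png",s);cv2.imwrite("pics/t6.png",t)
A=cv2.resize(a[150:270,176:336],(480,360),interpolation=cv2.INTER_CUBIC)
S=cv2.resize(s[130:250,200:360],(320,240),interpolation=cv2.INTER_CUBIC)
C=np.zeros((600,800,3),np.uint8);C[:360,:480]=A;C[:240,480:]=S
T=cv2.resize(t[130:250,160:360],(400,240),interpolation=cv2.INTER_CUBIC);C[360:,:400]=T;C[360:,400:]=cv2.resize(s,(400,240))
cv2.imwrite("pics/m6.png",C)
```

```text
9.1 [ 4.549000e-01 -1.170000e-02  5.190000e-02  1.089915e+02] 0.02221218004643739 [ 0.24926717 -0.3375793  -0.11764526] [[-0.002 -0.325  0.946]
 [ 0.001  0.946  0.325]
 [-1.     0.002 -0.001]]
```

View pics/m6.png

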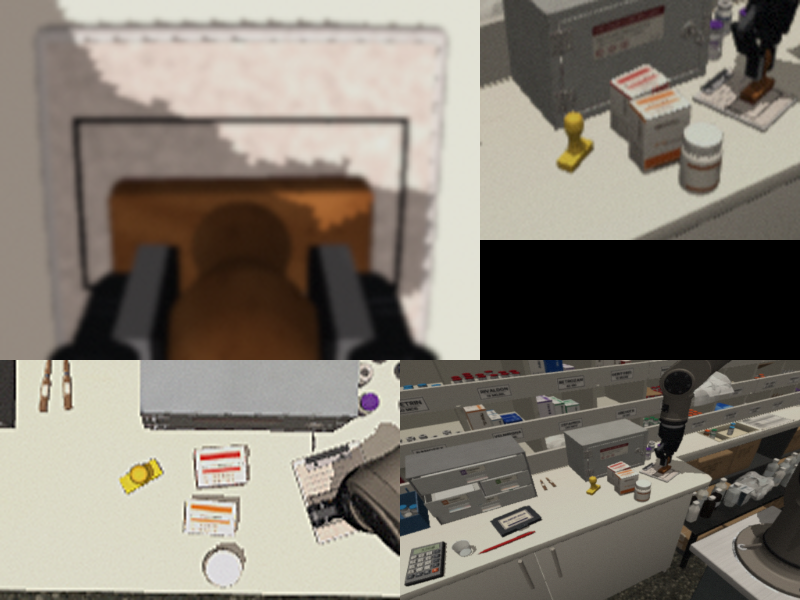

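The wrist pane shows the box corners at (75,120), (407,120), (403,287) and (84,288). The stamp's lower near edge is at row 180, columns 112–373. In the other panes the packs, jar and yellow stamp still stand. Final relative check.

Run:
```python
from bench import r
from h import *
ci=r.camera_info("wrist"); o=r.get_obs(); p=o["tcp_pos"]; f=lambda c:(np.array(c)+.5)/3-.5+[176,150]
M=R.from_rotvec(o["orientation"]).as_matrix(); loc=lambda X:(X-p)@M[:,1:]*1000
B=loc(plane(ci,f([(75,120),(407,120),(403,287),(84,288)]),.009,True)); print("box",B.round(1).tolist(),B.mean(0))
bot=p[2]-.0326; print("clearance",bot-.009)
h=cv2.cvtColor(cv2.imread("pics/w6.png"),cv2.COLOR_BGR2HSV); print(h[205:222,226,1:].tolist())
for n,c,z in(("top",[(112,194),(373,194)],.014),("bottom",[(118,180),(367,180)],0.)):
    S=loc(plane(ci,f(c),bot+z,True)); print(n,S.round(1).tolist(),S.mean(0)+[0,11])
# bystanders moved? compare static blobs between top views
a,b=cv2.imread("pics/top0.png"),cv2.imread("pics/t6.png"); d=cv2.absdiff(a,b).max(2)
for n,(x,y,w,k) in dict(tall=(248,196,34,24),short=(254,170,34,26),jar=(258,221,26,24),yellow=(218,176,26,20),ink=(104,178,54,40)).items(): print(n,(d[y:y+k,x:x+w]>40).sum())
for z in(0,.0001): pass
```

```text
box [[-36.3, -20.3], [35.8, -20.4], [37.3, 19.6], [-36.6, 19.9]] [ 0.05631337 -0.30947593]
clearance 0.0103257915098101
[[38, 133], [38, 133], [40, 128], [45, 113], [68, 83], [123, 58], [179, 50], [180, 51], [183, 57], [184, 65], [184, 75], [186, 81], [184, 83], [190, 82], [187, 82], [187, 82], [185, 84]]
top [[-25.0, -12.0], [25.3, -12.0]] [ 0.14320923 -0.98059208]
bottom [[-25.8, -10.1], [26.0, -10.1]] [0.12081541 0.87907416]
tall 0
short 0
jar 0
yellow 0
ink 0
```

The stamp is centred within about 1 mm and square within 0.1°, with 10 mm clearance. Everything else is unmoved, so I hand in.

```bash
python3 -c "
from bench import r
print(r.hand_in()); o=r.get_obs(); print(o['clock'],o['tcp_pos'],o['grip_width'])"
```

```text
the job is handed in; nothing more can be done
None
the job is handed in; nothing more can be done
```

I picked up the brown wooden stamp by its knob and lifted it until its underside was about 136 mm up. I carried it over the row of packs and stopped above the outlined box. The job was handed in at about 9.2 s with the stamp still gripped.

**Last checks:**
- **Height:** the stamp's underside is about 10.3 mm above the paper. The wrist force stayed near zero from the lift on, so there was no sign of it touching the board.
- **Centring:** the stamp's centre is within about 1 mm of the box's centre. The two readings along the box's x put it 0.7 mm to one side and 1.2 mm to the other; along y it is within 0.1 mm.
- **Squareness and level:** the stamp is at 109.0°, and the box measured 108.9–109.0° on its long sides. The tool is vertical to about 0.1°. The base did not shift in the grip between grasp and carry (within 0.5 pixel).
- **Bystanders:** top-view pixels of both packs, the jar, the ink pad and the yellow look-alike stamp are unchanged. I did not compare the two vials this way; the arm partly hid that area, and they were well away from the path.

**Disagreements:**
- **Box position:** the first, coarse top-view estimate of the box centre differed from the wrist view by 2–3 mm and by up to 3.5° in angle. I went with the close wrist view because its box size matched the description.
- **Stamp edge:** I first took the stamp's lower edge for its upper one, a 3 mm bias. I caught and corrected this before the final descent.

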